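# Put the full parts case away in the drawer

### The arm

A 6-joint arm with a two-finger parallel gripper is mounted at the origin on a cart in front of the work surface, level with it; the furniture and walls round the work are solid. World frame = base frame: x ahead of the robot, y to its left, z up, the work surface at z = 0. Lengths are in m, angles in rad, forces in N, time in s.
With the tool pointing down it reaches from about 0.375 to 0.975 m from the base axis. Payload 3.8 kg.
Tool frame: the origin (TCP) lies midway between the tips of the shut fingers; the grasp point (between the pads) lies 19 mm behind it; z points along the fingers, y is the line along which they close (so a half turn about z gives the same grasp; the last joint's range is limited). The gripper opens to 85 mm and grips with 20 to 120 N. Pads are 22 mm wide; open, the fingers measure 114 mm over their backs; the gripper's body (76 mm by 85 mm) begins 54 mm behind the grasp point. The pads swing forward as they close: fully open they stand 13 mm farther back than shut.
Start: joints at [-1.29, 0.264, 1.604, -0, 1.274, -0.037], TCP at [0.211, -0.641, 0.231] pointing down, gripper open.
Joint ranges: [-2.63, 2.63], [-0.94, 2.18], [0.31, 2.57], [-1.31, 4.45], [0, 2.66], [-2.55, 2.55]. Speed limits (rad/s): [2.57, 2.57, 3.14, 3.14, 3.14, 3.14].

### API

Orientations are given as a rotation vector (axis times angle).
In Python, from workcell import sensors, viewer, job gives the robot as it stands.
- The arm moves only by the shell command python3 -m inch 'ROWS' [FORCE]. ROWS is JSON, one flat list of numbers, 7 for each row, row after row: the shift along the tool's x, y, z in mm, then the turn, a rotation vector about the tool's x, y, z in degrees, then the finger opening in mm, from 0 to 85.4. A call has exactly 8 rows; each row shifts and turns the commanded pose from where the row before left it, along the tool's axes as they then stand; what a row does not reach is not made up. A row lasts 1/10 s, in which the tool goes at most 50 mm and 8.59 degrees, less where a joint would pass 70% of its speed; a pose out of reach is approached as far as the arm can. A call is refused whole if a number of a shift passes 50 or a number of a turn 8.59, either way. A call with a gripper value outside its range is refused whole. The fingers move at their own pace and stop on an object; FORCE is the grip in N (left out, the last holds). Time passes only in rows, so rows that do not move let the fingers close, or fill a call up. It gives the time, the measured TCP pose, the force, the opening and the grip force at its end, in the units of the state.
- sensors.read_state(): the state, without advancing time (a new reading comes with each control period).
- viewer.read_camera(name): name is "scene" or "side" or "wrist"; returns the picture (384x512x3 uint8, red, green, blue); there is no depth.
- viewer.camera_params(name): a dict with "K" (3x3 intrinsics, pixels), "world_to_cam" (4x4, takes a point from world to camera coordinates). Camera axes: x right, y down, z forward; pixel columns grow to the right and rows downward; lengths in m; the calibration is good to about 2 mm. The wrist camera is an equidistant fisheye: a pixel r from the principal point sees the ray r / f radians off the axis. A picture is of the moment at which its call begins: read the wrist's pose just before it. camera_params takes no time and is no camera call; for the wrist camera it gives the pose at the moment of the call.
- job.finish_job(): hands the job in; it is judged then, once.
The state is a dict: "time": time; "q": joint angles; "joint_vel": joint speeds; "joint_torque": joint torques, N m; "tool_pos": TCP position; "tcp_rot": TCP orientation; "wrist_force": force on the tool from outside, world axes, zero at the start; "torque": the same for the moment, N m; "width": opening from 0.0 (shut) to 1.0 (fully open); "grip_force": force on a finger pad.
Only numpy, scipy, OpenCV 4.12 (cv2) and the standard library are available. Lean on these libraries where they do the work, as an engineer would, in place of code of your own. Each camera call takes 0.05 s, during which the arm holds its last target. There are 200 camera calls.

### The job

Two identical closed parts cases lean in the wooden sorter: one is full of screws, the other is empty, and only their weight tells which. Pull open the drawer of the white desktop unit, find the full case by feeling its weight, stand it upright in the drawer and push the drawer fully shut. The empty case must end seated in the sorter, and the other things on the desk stay where they are.

Things in the scene. Friction and masses are not known exactly. Their poses are not given: they have to be found in the camera images.
- case_a: One of two identical closed grey plastic cases: 28 mm thick (x), 90 wide (y), 90 tall (z), dark seam near the top. Origin: centre of its underside. Starts in a sorter pocket, its z (top) leaning 0.5 rad toward the sorter's -x; above 40 mm along its z it is free of the sorter. The full case weighs 0.42 to 0.57 kg, the empty one about 0.1 kg; which is which changes each run.
- case_b: The other case, identical in shape and look: 28 x 90 x 90 mm, same frame, in the other pocket. Cases are taken across their 28 mm thickness, so with the tool tilted along the lean.
- sorter: Fixed light-wood sorter, base 83 x 212 mm; two pockets side by side along its y lean 0.5 rad, top toward its -x (front, to the robot's right, within a small yaw). Origin: on the desk under the middle of the pockets. Pocket inside 94 mm wide, 36 thick; front wall 38 mm tall, back 20, along the lean. A seated case rests on the floor and against the front wall, 8 mm of play behind it.
- slot_left (a point): Where the centre of a seated case's underside lies in the pocket on the sorter's +y side, nearer the robot (51 mm from its middle, 45 mm above the desk).
- slot_right (a point): The same for the pocket on the sorter's -y side, farther from the robot.
- unit: Fixed white desktop unit with one drawer: carcass 130 (x) x 150 (y) x 135 (z) mm, front toward its -x (the robot, apart from a small yaw). Origin: centre of its underside. Behind it a fixed wide monitor, about 0.5 m tall, spans the desk from 0.7 m ahead of the robot: keep the arm clear of it.
- drawer (a joint): Drawer travel in m: 0 = fully shut (its stop), grows as it comes out along the unit's -x, up to 0.13 (stop). Starts at or nearly shut; about 2 N of friction, stays where it is left.
- handle (a point): Middle of the drawer's steel bar handle (moves with it): bow 94 mm long along the unit's y, 10 mm thick, its axis 42 mm in front of the drawer's front panel, 103 mm above the desk, 32 mm below the unit's top. The panel is 12 mm thick, top edge 131 mm above the desk.
- liner (a point): Cork liner on the drawer floor, 106 (x) x 118 (y) mm, moves with the drawer, axes as the unit's. Origin: centre of its top face, 25 mm above the desk, 108 mm behind the handle. Drawer inside 108 x 120 mm; side and back walls rise 39 mm over the liner; headroom when shut 102 mm. Out by 0.108 or more, the whole inside is clear of the unit's top.
- drink_can: Bystander: drink can, 53 mm across, 133 mm tall, standing. Origin: centre of its underside.
- mouse: Bystander: black computer mouse, 122 x 64 x 41 mm. Origin: centre of its underside.
- tape_roll: Bystander: roll of tape lying flat, 72 mm across, 19 mm high. Origin: centre of its underside.
- screwdriver: Bystander: small screwdriver lying on the mat, 150 mm long along its y, 17 mm thick. Origin: centre of its underside.
Things that resemble listed ones, but are neither listed nor needed, are in the scene too. There is more than one size of the unit; the job needs the larger.

How it is judged:
On the way, in this order (a step that is already met when the one before it is completed fails the run):
1. the drawer has been pulled open by at least 90 mm (value of joint drawer above 0.09 m), for 0.2 s.
2. the full case stands on the liner in the open drawer (value of joint drawer above 0.06 m and ((x of case_a in the frame of liner between -0.05 and 0.05 m and y of case_a in the frame of liner between -0.055 and 0.055 m and z of case_a in the frame of liner below 0.008 m and angle between case_a's own z axis and vertical below 0.2 rad and contact force between case_a and drawer above 2.5 N) or (x of case_b in the frame of liner between -0.05 and 0.05 m and y of case_b in the frame of liner between -0.055 and 0.055 m and z of case_b in the frame of liner below 0.008 m and angle between case_b's own z axis and vertical below 0.2 rad and contact force between case_b and drawer above 2.5 N))), for 0.2 s.
At the end, for the whole second after the job is handed in: The drawer is shut to within 4 mm; the full case stands in it on the liner (over 2.5 N on it, within 8 mm of it, within 0.2 rad of upright); the empty case is at rest in either pocket of the sorter, its underside centre within 15 mm of the slot point, leaning 0.38 to 0.65 rad (value of joint drawer below 0.004 m and ((x of case_a in the frame of liner between -0.05 and 0.05 m and y of case_a in the frame of liner between -0.055 and 0.055 m and z of case_a in the frame of liner below 0.008 m and angle between case_a's own z axis and vertical below 0.2 rad and contact force between case_a and drawer above 2.5 N and (distance between case_b and slot_left below 0.015 m or distance between case_b and slot_right below 0.015 m) and angle between case_b's own z axis and vertical between 0.38 and 0.65 rad and linear speed of case_b below 0.02 m/s) or (x of case_b in the frame of liner between -0.05 and 0.05 m and y of case_b in the frame of liner between -0.055 and 0.055 m and z of case_b in the frame of liner below 0.008 m and angle between case_b's own z axis and vertical below 0.2 rad and contact force between case_b and drawer above 2.5 N and (distance between case_a and slot_left below 0.015 m or distance between case_a and slot_right below 0.015 m) and angle between case_a's own z axis and vertical between 0.38 and 0.65 rad and linear speed of case_a below 0.02 m/s))); the robot touches nothing.
It fails at once if the drink can is moved by more than 30 mm (distance of drink_can from where it was at the start of the episode above 0.03 m).
It fails at once if the mouse is moved by more than 30 mm (distance of mouse from where it was at the start of the episode above 0.03 m).
It fails at once if the tape roll is moved by more than 30 mm (distance of tape_roll from where it was at the start of the episode above 0.03 m).
It fails at once if the screwdriver is moved by more than 30 mm (distance of screwdriver from where it was at the start of the episode above 0.03 m).
It fails at once if the drink can is tipped over (angle between drink_can's own z axis and vertical above 0.5 rad).
It also fails if it takes over 72 s, if anything falls off the work surface, if the arm or the gripper's body presses on something with over 40 N, if the wrist force passes 120 N, or if a joint passes its speed limit or range.

## Working session

There is one attempt and no reset: what is moved stays moved. The work goes in short steps, Python scripts to look and compute and a shell command to move; the robot and the scene stay as the last step left them, time stands still between calls to the robot, and variables do not carry over. Pictures are saved under pics/ and viewed, at most 12 in all, crops included, and the job is handed in when it is done.

```bash
mkdir -p pics; ls; python3 - <<'E'
from workcell import sensors, viewer
import cv2, numpy as np
s=sensors.read_state(); print(s)
for n in ("scene","side","wrist"):
    p=viewer.camera_params(n); print(n,np.round(p["K"],1).tolist(),np.round(p["world_to_cam"],4).tolist())
    cv2.imwrite(f"pics/{n}0.png",viewer.read_camera(n)[:,:,::-1])
a=cv2.imread("pics/scene0.png")
cv2.imwrite("pics/scene0b.png",cv2.resize(a,(800,600),interpolation=cv2.INTER_CUBIC))
a=cv2.imread("pics/side0.png")
cv2.imwrite("pics/side0b.png",cv2.resize(a,(800,600),interpolation=cv2.INTER_CUBIC))
E
```

```text
pics
{'time': 0.0, 'q': array([-1.28990654e+00,  2.64805682e-01,  1.60540816e+00, -2.34282190e-05,
        1.27368436e+00, -3.68980438e-02]), 'joint_vel': array([-0.00028865,  0.00010933,  0.00013345,  0.00017611, -0.00051343,
        0.00103074]), 'joint_torque': array([-3.23422501e-03, -5.15121174e+01, -3.67320585e+01, -4.70487739e-04,
        1.28955589e-02,  6.94698571e-06]), 'tool_pos': array([ 0.21070006, -0.64048882,  0.22990818]), 'tcp_rot': array([-3.09975906e+00, -4.96731122e-01,  4.75286937e-04]), 'wrist_force': array([1.19511796, 0.16412302, 0.52423611]), 'torque': array([ 0.02119133, -0.01212567, -0.03532934]), 'grip_force': 0.0, 'width': 1.0016863032868673}
scene [[404.5, 0.0, 253.6], [0.0, 404.5, 193.6], [0.0, 0.0, 1.0]] [[0.6875, -0.7262, -0.0016, -0.3948], [-0.2781, -0.2613, -0.9243, 0.2189], [0.6708, 0.636, -0.3816, 1.1923], [0.0, 0.0, 0.0, 1.0]]
side [[446.2, 0.0, 260.7], [0.0, 446.2, 191.2], [0.0, 0.0, 1.0]] [[-0.8965, -0.443, 0.0077, 0.4433], [-0.2871, 0.5674, -0.7718, 0.2579], [0.3375, -0.6941, -0.6359, 1.1764], [0.0, 0.0, 0.0, 1.0]]
wrist [[297.3, 0.0, 256.2], [0.0, 297.3, 188.7], [0.0, 0.0, 1.0]] [[0.3126, -0.9499, -0.0014, -0.6735], [-0.9124, -0.3006, 0.2777, -0.0359], [-0.2643, -0.0855, -0.9607, 0.3768], [0.0, 0.0, 0.0, 1.0]]
```

View pics/scene0b.png

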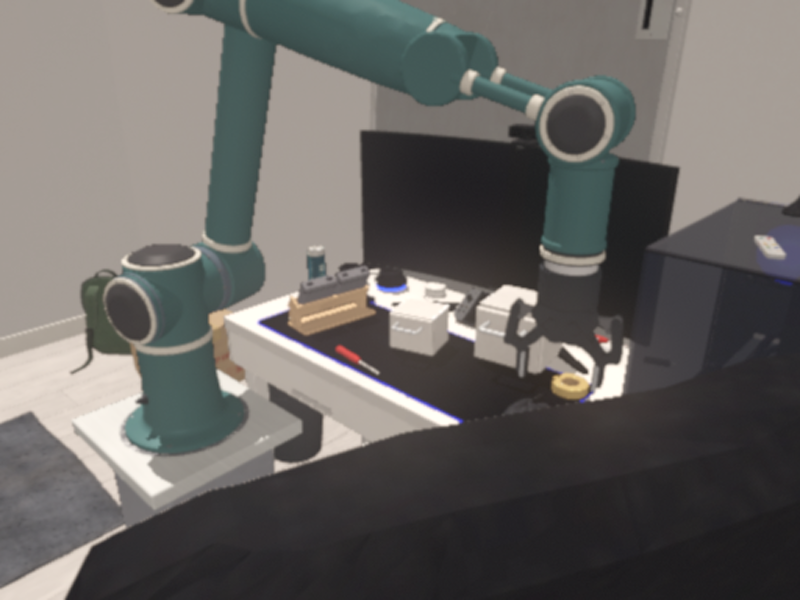

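View pics/side0b.png

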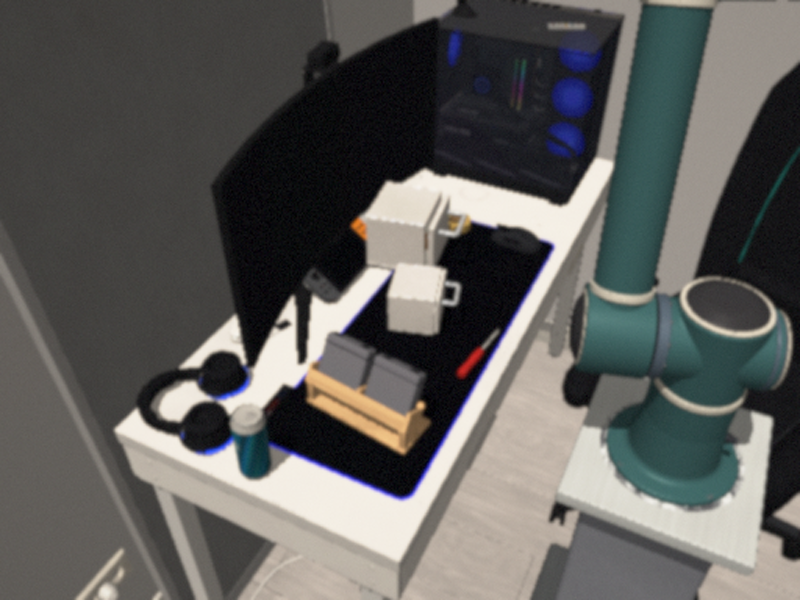

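```bash
python3 - <<'E'
import cv2, numpy as np
t=lambda n,x,y,f:cv2.resize(cv2.imread(f"pics/{n}0.png")[y:y+int(300/f),x:x+int(400/f)],(400,300),interpolation=cv2.INTER_CUBIC)
cv2.imwrite("pics/c1.png",np.vstack([np.hstack([t("side",225,108,4),t("side",180,208,3.5)]),np.hstack([t("scene",275,175,4),t("scene",170,155,4)])]))
E
```

```text
(no output)
```

View pics/c1.png

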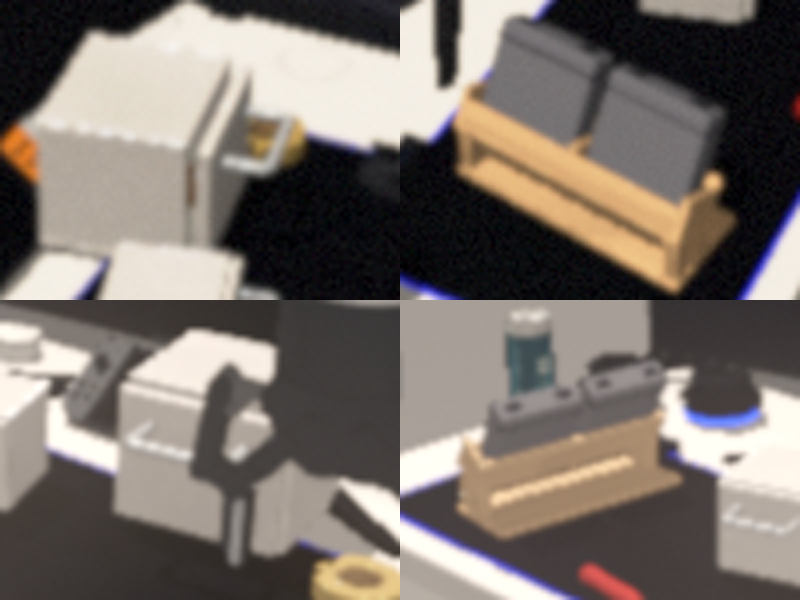

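View pics/wrist0.png

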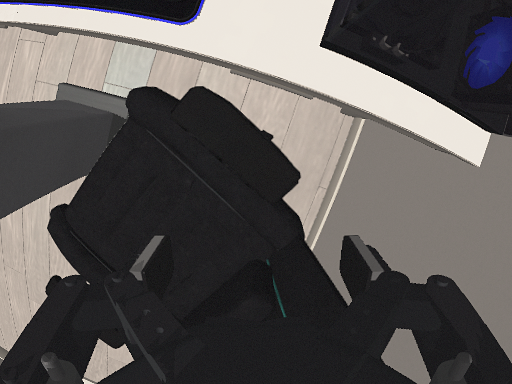

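```bash
cat > h.py <<'E'
from workcell import sensors, viewer
import cv2, numpy as np
from scipy.spatial.transform import Rotation as R
def ray(n,u,v,p=None):
    p=p or viewer.camera_params(n); T=np.array(p["world_to_cam"]);K=np.array(p["K"])
    x=(u-K[0,2])/K[0,0];y=(v-K[1,2])/K[1,1]
    if n=="wrist":
        r=np.hypot(x,y); d=np.array([np.sin(r)*x/r,np.sin(r)*y/r,np.cos(r)])
    else: d=np.array([x,y,1])
    return -T[:3,:3].T@T[:3,3], T[:3,:3].T@d
def onz(n,u,v,z,p=None):
    c,d=ray(n,u,v,p); return c+d*(z-c[2])/d[2]
def proj(n,P,p=None):
    p=p or viewer.camera_params(n);T=np.array(p["world_to_cam"]);K=np.array(p["K"]);q=T[:3,:3]@np.asarray(P)+T[:3,3]
    if n=="wrist":
        r=np.hypot(q[0],q[1]);th=np.arctan2(r,q[2]);return K[0,2]+K[0,0]*th*q[0]/r,K[1,2]+K[1,1]*th*q[1]/r
    return K[0,2]+K[0,0]*q[0]/q[2],K[1,2]+K[1,1]*q[1]/q[2]
def pose():
    s=sensors.read_state(); return s["tool_pos"],R.from_rotvec(s["tcp_rot"]),s
E
python3 - <<'E'
from h import *
s1=lambda x,y:(225+x/4,108+y/4); s2=lambda x,y:(180+(x-400)/3.5,208+y/3.5)
c3=lambda x,y:(275+x/4,175+(y-300)/4); c4=lambda x,y:(170+(x-400)/4,155+(y-300)/4)
for nm,n,f,x,y,z in [("uNB","side",s1,38,125,.135),("uNF","side",s1,188,150,.135),("uFF","side",s1,230,62,.135),("uFB","side",s1,90,35,.135),("panN","side",s1,207,157,.131),("panF","side",s1,250,70,.131),("hN","side",s1,275,167,.103),("hF","side",s1,292,122,.103),
 ("uNF sc","scene",c3,120,380,.135),("ubot sc","scene",c3,113,513,0),("handle sc","scene",c3,131,438,.103),
 ("baseNear","side",s2,672,292,0),("baseL","side",s2,458,178,0),("baseR","side",s2,737,218,0),
 ("sc baseN","scene",c4,500,537,0),("sc R","scene",c4,682,480,0),("sc L","scene",c4,458,510,0),
 ("caseN topback r","side",s2,720,112,.1307),("caseN l","side",s2,610,65,.1307),("caseF l","side",s2,507,22,.1307),("caseF r","side",s2,605,65,.1307),
 ("can bot","side",lambda x,y:(x/1.5625,y/1.5625),254,470,0),("sd","side",lambda x,y:(x/1.5625,y/1.5625),463,372,0.01),("sd2","side",lambda x,y:(x/1.5625,y/1.5625),498,332,0.01),("mouse","side",lambda x,y:(x/1.5625,y/1.5625),516,238,0.02)]:
    print(nm,np.round(onz(n,*f(x,y),z),3))
E
```

```text
uNB [ 0.701 -0.22   0.135]
uNF [ 0.574 -0.242  0.135]
uFF [ 0.6   -0.384  0.135]
uFB [ 0.731 -0.37   0.135]
panN [ 0.559 -0.246  0.131]
panF [ 0.582 -0.386  0.131]
hN [ 0.518 -0.296  0.103]
hF [ 0.532 -0.367  0.103]
uNF sc [ 0.559 -0.252  0.135]
ubot sc [ 0.574 -0.24   0.   ]
handle sc [ 0.528 -0.288  0.103]
baseNear [0.4   0.209 0.   ]
baseL [0.603 0.185 0.   ]
baseR [0.386 0.123 0.   ]
sc baseN [0.386 0.128 0.   ]
sc R [ 0.6    0.099 -0.   ]
sc L [0.397 0.206 0.   ]
caseN topback r [0.396 0.141 0.131]
caseN l [0.49  0.134 0.131]
caseF l [0.583 0.128 0.131]
caseF r [0.493 0.136 0.131]
can bot [0.604 0.345 0.   ]
sd [ 0.382 -0.006  0.01 ]
sd2 [ 0.362 -0.141  0.01 ]
mouse [ 0.437 -0.456  0.02 ]
```

```bash
python3 -m inch '[30,-16,0,0,0,0,0, 42,-23,0,0,0,0,0, 42,-23,0,0,0,0,0, 42,-23,0,0,0,0,0, 42,-23,0,0,0,0,0, 42,-23,0,0,0,0,0, 42,-23,0,0,0,0,0, 42,-23,0,0,0,0,0]' 20; python3 -m inch '[36,-21,0,0,0,0,0, 12,-7,0,0,0,0,0, 0,0,0,0,0,4.2,0, 0,0,0,0,0,4.2,0, 0,0,0,0,0,0,0, 0,0,0,0,0,0,0, 0,0,0,0,0,0,0, 0,0,0,0,0,0,0]'
python3 - <<'E'
from h import *
p=viewer.camera_params("wrist"); im=viewer.read_camera("wrist")[:,:,::-1]
np.save("wp1.npy",p["world_to_cam"]); cv2.imwrite("pics/w1.png",im)
a=cv2.imread("pics/w1.png"); cv2.imwrite("pics/w1b.png",cv2.resize(a,(800,600),interpolation=cv2.INTER_CUBIC))
s=sensors.read_state();print(s["wrist_force"],s["q"])
for nm,P in [("handle",(.528,-.328,.103)),("uNF",(.574,-.242,.135)),("uFF",(.6,-.384,.135))]: print(nm,np.array(proj("wrist",P))*1.5625)
E
```

```text
time: 0.95
tool_pos: [0.4643, -0.3701, 0.2311]
tcp_rot: [-3.102, -0.497, 0.0]
wrist_force: [0.8, 0.0, 0.6]
width: -0.0
grip_force: 0.0
time: 1.75
tool_pos: [0.5, -0.3306, 0.2312]
tcp_rot: [-3.13, -0.269, 0.0]
wrist_force: [0.3, 0.7, -0.2]
width: 0.0
grip_force: 0.0
[ 0.38811362 -0.73971075 -0.00797716] [-6.25606312e-01  1.22146856e-01  1.77159944e+00 -6.71666559e-05
  1.24789710e+00  7.74023190e-01]
handle [404.72796642 236.1900054 ]
uNF [256.70612993 134.33437793]
uFF [536.17833528 131.13002662]
```

View pics/w1b.png

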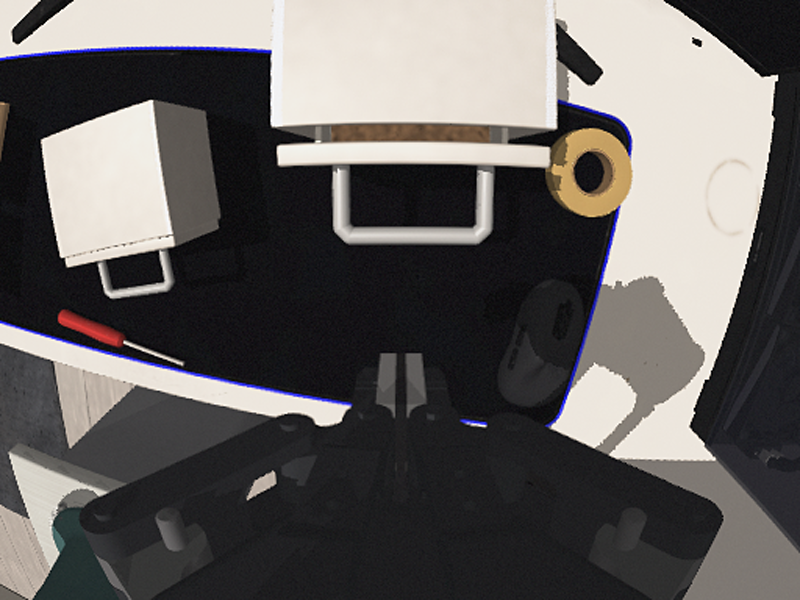

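```bash
python3 - <<'E'
from h import *
w=lambda x,y,z:np.round(onz("wrist",x/1.5625,y/1.5625,z),4)
for nm,x,y,z in [("hL",335,236,.103),("hR",491,236,.103),("hM",413,236,.103),("carcL",272,125,.135),("carcR",556,128,.135),("panL",277,147,.131),("panR",552,147,.131),("panfrontL",277,165,.131),("panfrontR",550,165,.131),("tape",590,172,.019),("mouse",540,345,.03),("sd a",60,315,.01),("sd b",183,362,.01)]: print(nm,w(x,y,z))
p,r,s=pose(); print(p, r.as_matrix().round(3).tolist())
E
```

```text
hL [ 0.5213 -0.2875  0.103 ]
hR [ 0.5373 -0.3783  0.103 ]
hM [ 0.5289 -0.3327  0.103 ]
carcL [ 0.5797 -0.2495  0.135 ]
carcR [ 0.6043 -0.3943  0.135 ]
panL [ 0.5686 -0.2529  0.131 ]
panR [ 0.5942 -0.3954  0.131 ]
panfrontL [ 0.5592 -0.2544  0.131 ]
panfrontR [ 0.5845 -0.3961  0.131 ]
tape [ 0.5942 -0.467   0.019 ]
mouse [ 0.4489 -0.4555  0.03  ]
sd a [ 3.863e-01 -3.000e-04  1.000e-02]
sd b [ 0.3679 -0.1491  0.01  ]
[ 0.50000189 -0.33051439  0.23126535] [[0.985, 0.17, -0.0], [0.17, -0.985, -0.0], [-0.0, 0.0, -1.0]]
```

```bash
python3 -m inch '[20,3,0,0,0,0,0, 31,4,30,0,0,0,0, 0,0,40,0,0,0,0, 0,0,40,0,0,0,0, 0,0,25,0,0,0,0, 0,0,16,0,0,0,0, 0,0,0,0,0,0,0, 0,0,0,0,0,0,0]'; python3 -m inch '[-4,0,0,0,0,0,0, -6,0,0,0,0,0,0, -10,0,0,0,0,0,0, -15,0,0,0,0,0,0, -20,0,0,0,0,0,0, -20,0,0,0,0,0,0, -15,0,0,0,0,0,0, -10,0,0,0,0,0,0]';  python3 -m inch '[-10,0,0,0,0,0,0, -7,0,0,0,0,0,0, -5,0,0,0,0,0,0, -2,0,0,0,0,0,0, 0,0,0,0,0,0,0, 0,0,0,0,0,0,0, 0,0,0,0,0,0,0, 0,0,0,0,0,0,0]'
python3 - <<'E'
from h import *
a=viewer.read_camera("side")[:,:,::-1]; cv2.imwrite("pics/s2.png",cv2.resize(a[90:270,190:430],(800,600),interpolation=cv2.INTER_CUBIC))
E
```

```text
time: 2.6
tool_pos: [0.5523, -0.329, 0.0812]
tcp_rot: [3.129, 0.268, 0.002]
wrist_force: [-0.5, -0.4, 0.0]
width: -0.004
grip_force: 0.0
time: 3.4
tool_pos: [0.4516, -0.3458, 0.0807]
tcp_rot: [3.13, 0.267, 0.0]
wrist_force: [2.7, -0.3, 1.9]
width: 0.002
grip_force: 1.3
time: 4.2
tool_pos: [0.4293, -0.3492, 0.0799]
tcp_rot: [-3.129, -0.269, 0.001]
wrist_force: [0.6, 0.1, -0.0]
width: -0.0
grip_force: 0.0
```

View pics/s2.png

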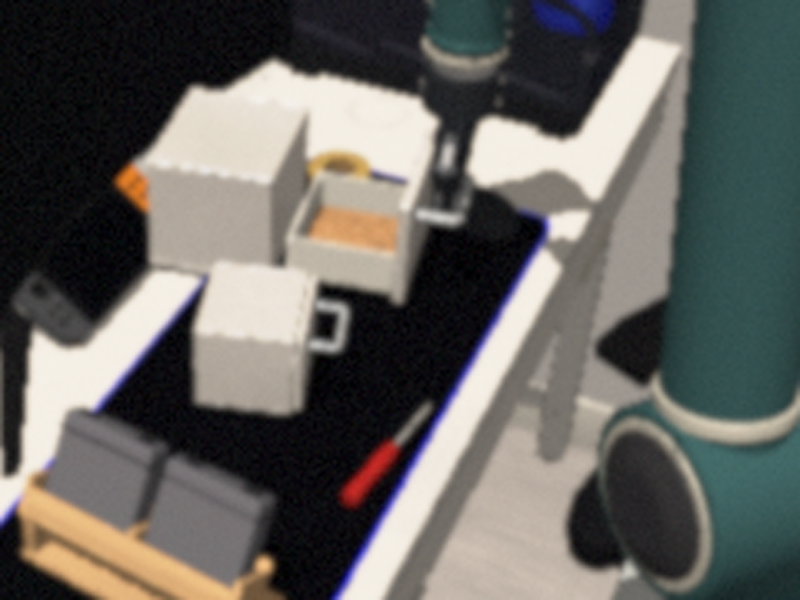

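```bash
python3 -m inch '[4,0,0,0,0,0,0, 0,0,-20,0,0,0,0, 0,0,-40,0,0,0,0, 0,0,-40,0,0,0,0, 0,0,-40,0,0,0,0, 0,0,-30,0,0,0,0, 0,0,0,0,0,0,0, 0,0,0,0,0,0,0]'
python3 - <<'E'
from h import *
p=viewer.camera_params("wrist"); im=viewer.read_camera("wrist")[:,:,::-1].copy(); cv2.imwrite("pics/w2.png",im)
np.save("wp2.npy",p["world_to_cam"])
hsv=cv2.cvtColor(im,cv2.COLOR_BGR2HSV); m=cv2.inRange(hsv,(5,70,60),(20,200,220))
n,l,st,c=cv2.connectedComponentsWithStats(m); o=np.argsort(-st[1:,4])[:3]+1
for i in o:
    print(st[i],c[i],np.round(onz("wrist",*c[i],.025),4))
    ct=max(cv2.findContours((l==i).astype(np.uint8),0,1)[0],key=cv2.contourArea); b=cv2.boxPoints(cv2.minAreaRect(ct)); print([np.round(onz("wrist",*q,.025)[:2],4).tolist() for q in b])
E
python3 -m inch '[3,-20,0,0,0,0,85, 7,-42,0,0,0,0,85, 7,-42,0,0,0,0,85, 7,-42,0,0,0,0,85, 7,-42,0,0,0,0,85, 7,-42,0,0,0,0,85, 7,-42,0,0,0,0,85, 7,-42,0,0,0,0,85]'; python3 -m inch '[7,-42,0,0,0,0,85, 7,-42,0,0,0,0,85, 7,-25,0,0,0,0,85, 0,0,0,0,0,8.3,85, 0,0,0,0,0,8.3,85, 0,0,0,7.15,0,0,85, 0,0,0,7.15,0,0,85, 0,0,0,7.15,0,0,85]';  python3 -m inch '[0,0,0,7.15,0,0,85, 0,0,0,0,0,0,85, 0,0,0,0,0,0,85, 0,0,0,0,0,0,85, 0,0,0,0,0,0,85, 0,0,0,0,0,0,85, 0,0,0,0,0,0,85, 0,0,0,0,0,0,85]'
python3 - <<'E'
from h import *
p=viewer.camera_params("wrist"); a=viewer.read_camera("wrist")[:,:,::-1]
np.save("wp3.npy",p["world_to_cam"]); cv2.imwrite("pics/w3.png",a); cv2.imwrite("pics/w3b.png",cv2.resize(a,(800,600),interpolation=cv2.INTER_CUBIC))
q,r,s=pose();print(q,r.as_matrix().round(3).tolist(),s["wrist_force"],s["q"])
E
```

```text
time: 5.05
tool_pos: [0.434, -0.3492, 0.2512]
tcp_rot: [3.129, 0.269, 0.002]
wrist_force: [-1.0, -0.1, -1.2]
width: -0.002
grip_force: 0.0
[ 208   50   97   86 6480] [255.64567901  92.35246914] [ 0.5174 -0.3329  0.025 ]
[[0.5611, -0.2665], [0.581, -0.3815], [0.4764, -0.4008], [0.4561, -0.2835]]
[ 340   32   54   54 1919] [366.61177697  59.48983846] [ 0.589  -0.4625  0.025 ]
[[0.5475, -0.4337], [0.6154, -0.4222], [0.6375, -0.4934], [0.5662, -0.5051]]
[  0  29  13  59 377] [ 3.73740053 48.4801061 ] [0.5592 0.0834 0.025 ]
[[0.5937, 0.1032], [0.5906, 0.0698], [0.4958, 0.0494], [0.4957, 0.0814]]
time: 5.9
tool_pos: [0.4291, -0.028, 0.2483]
tcp_rot: [-3.129, -0.268, 0.005]
wrist_force: [1.4, 0.2, 0.3]
width: 0.994
grip_force: 0.0
time: 6.7
tool_pos: [0.432, 0.0821, 0.2494]
tcp_rot: [-2.758, 0.161, -0.029]
wrist_force: [-0.6, 0.1, -0.6]
width: 0.996
grip_force: 0.0
time: 7.5
tool_pos: [0.4333, 0.0808, 0.2505]
tcp_rot: [-2.639, 0.155, -0.04]
wrist_force: [-0.9, 0.2, 0.1]
width: 0.995
grip_force: 0.0
[0.43333633 0.08068624 0.25043151] [[0.993, -0.103, 0.056], [-0.118, -0.872, 0.475], [0.0, -0.479, -0.878]] [-0.97039841 -0.33243432 -0.40584728] [-0.26056494 -0.2157682   2.13792994  0.50953094  1.32994616  1.27604067]
```

View pics/w3b.png

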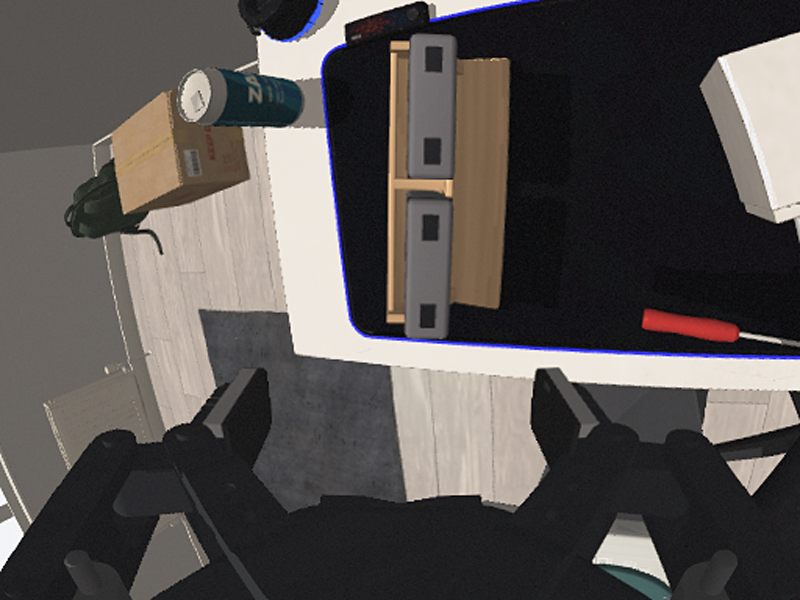

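```bash
python3 - <<'E'
from h import *
w=lambda x,y,z=.124:onz("wrist",x/1.5625,y/1.5625,z)
sx=np.array([.12,.993,0]);cz=-np.sin(.5)*sx+np.array([0,0,np.cos(.5)])
p,r,s=pose(); 
for nm,c,a,b in [("near",(429,268),(429,197),(427,338)),("far",(433,107),(434,35),(433,179))]:
    A,B,C=w(*c),w(*a),w(*b); print(nm,A.round(4),B.round(4),C.round(4),"dir",np.degrees(np.arctan2(*(B-C)[1::-1])))
    u=A-.09*cz; u2=(B+C)/2-.09*cz; print("underside",u.round(4),u2.round(4))
    for d in (.148,.048):
        t=u2+d*cz; print(d,t.round(4),"shift tool mm",(r.inv().apply(t-p)*1000).round(1))
for x,y,z in ((407,197,.1307),(453,197,.1173),(405,338,.1307),(449,338,.1173)): print(w(x,y,z).round(4))
E
```

```text
near [0.4465 0.1278 0.124 ] [0.4893 0.1233 0.124 ] [0.4012 0.1336 0.124 ] dir -6.697350218138716
underside [0.4517 0.1706 0.045 ] [0.4505 0.1713 0.045 ]
0.148 [0.4419 0.1008 0.1749] shift tool mm [ 6.2 17.7 76.4]
0.048 [0.4477 0.1484 0.0871] shift tool mm [  6.3  17.6 176.4]
far [0.5422 0.1147 0.124 ] [0.5862 0.1087 0.124 ] [0.4998 0.1195 0.124 ] dir -7.1058314193433505
underside [0.5474 0.1576 0.045 ] [0.5482 0.157  0.045 ]
0.148 [0.5396 0.0865 0.1749] shift tool mm [104.9  20.1  75.1]
0.048 [0.5454 0.1341 0.0871] shift tool mm [105.   20.  175.1]
[0.4906 0.1343 0.1307]
[0.4881 0.1107 0.1173]
[0.4027 0.1458 0.1307]
[0.3997 0.1213 0.1173]
```

```bash
python3 -m inch '[6,17,20,0,0,0,70, 0,0,40,0,0,0,70, 0,0,40,0,0,0,70, 0,0,35,0,0,0,70, 0,0,25,0,0,0,70, 0,0,12,0,0,0,70, 0,0,4,0,0,0,70, 0,0,0,0,0,0,70]' 40; python3 -m inch '[0,0,0,0,0,0,70, 0,0,0,0,0,0,20, 0,0,0,0,0,0,20, 0,0,0,0,0,0,20, 0,0,0,0,0,0,20, 0,0,0,0,0,0,20, 0,0,0,0,0,0,20, 0,0,0,0,0,0,20]'; python3 -m inch '[0,-1,-4,0,0,0,20, 0,-1,-8,0,0,0,20, 0,-1,-8,0,0,0,20, 0,0,-5,0,0,0,20, 0,0,0,0,0,0,20, 0,0,0,0,0,0,20, 0,0,0,0,0,0,20, 0,0,0,0,0,0,20]'
python3 - <<'E'
from h import *
f=[]
for i in range(6):
    a=viewer.read_camera("wrist"); f.append(sensors.read_state()["wrist_force"])
print(np.mean(f,0),np.std(f,0)); q,r,s=pose(); print(q,s["width"]*85.4,s["grip_force"])
cv2.imwrite("pics/w4.png",cv2.resize(a[:,:,::-1],(800,600)))
E
```

```text
time: 8.35
tool_pos: [0.4478, 0.1485, 0.088]
tcp_rot: [-2.638, 0.156, -0.04]
wrist_force: [-0.0, -0.1, 0.6]
width: 0.82
grip_force: 0.0
time: 9.15
tool_pos: [0.4481, 0.1483, 0.0885]
tcp_rot: [-2.638, 0.157, -0.041]
wrist_force: [-2.0, -2.4, 6.4]
width: 0.322
grip_force: 39.9
time: 9.95
tool_pos: [0.446, 0.1393, 0.1107]
tcp_rot: [-2.638, 0.157, -0.039]
wrist_force: [-0.2, -0.0, -4.6]
width: 0.321
grip_force: 39.7
[ 0.29123324  0.1934992  -4.84191154] [0.43096745 0.41914236 0.54572981]
[0.4462927  0.13928966 0.11091885] 27.74854388072535 39.744470715522766
```

```bash
python3 -m inch '[0,0,-15,0,0,0,20, 0,0,-30,0,0,0,20, 0,0,-30,0,0,0,20, 0,0,0,-7.15,0,0,20, 0,0,0,-7.15,0,0,20, 0,0,0,-7.15,0,0,20, 0,0,0,-7.15,0,0,20, 0,0,0,0,0,0,20]' 60; python3 -m inch '[0,0,-20,0,0,0,20, 0,0,-40,0,0,0,20, 0,0,-30,0,0,0,20, 0,0,0,0,0,-8.35,20, 0,0,0,0,0,-8.35,20, 0,15,0,0,0,0,20, 0,30,0,0,0,0,20, 0,40,0,0,0,0,20]';  python3 -m inch '[0,40,0,0,0,0,20, 0,40,0,0,0,0,20, 0,40,0,0,0,0,20, 0,40,0,0,0,0,20, 0,40,0,0,0,0,20, 0,40,0,0,0,0,20, 0,40,0,0,0,0,20, 0,35,0,0,0,0,20]'; python3 -m inch '[1,24,0,0,0,0,20, 0,15,0,0,0,0,20, 0,5,0,0,0,0,20, 0,0,0,0,0,0,20, 0,0,0,0,0,0,20, 0,0,0,0,0,0,20, 0,0,0,0,0,0,20, 0,0,0,0,0,0,20]'
python3 - <<'E'
from h import *
p=viewer.camera_params("wrist"); a=viewer.read_camera("wrist")[:,:,::-1]
cv2.imwrite("pics/w5.png",cv2.resize(a,(800,600),interpolation=cv2.INTER_CUBIC))
q,r,s=pose();print(q,r.as_matrix().round(3).tolist(),s["wrist_force"],s["width"]*85.4,s["q"])
print("shift", (r.inv().apply(np.array([.519,-.333,.075])-q)*1000).round(1))
E
```

```text
time: 11.05
tool_pos: [0.4424, 0.1067, 0.1775]
tcp_rot: [-3.136, 0.178, -0.001]
wrist_force: [0.3, 1.6, -3.9]
width: 0.321
grip_force: 66.4
time: 11.85
tool_pos: [0.456, 0.0199, 0.2662]
tcp_rot: [-3.125, -0.275, 0.001]
wrist_force: [0.7, 0.2, -5.4]
width: 0.32
grip_force: 66.4
time: 12.65
tool_pos: [0.51, -0.2927, 0.2658]
tcp_rot: [-3.126, -0.269, -0.001]
wrist_force: [0.5, 0.4, -5.1]
width: 0.32
grip_force: 66.3
time: 13.45
tool_pos: [0.5197, -0.3328, 0.2671]
tcp_rot: [3.13, 0.273, 0.001]
wrist_force: [-0.8, -0.2, -4.9]
width: 0.324
grip_force: 66.5
[ 0.5196895  -0.33299298  0.26711487] [[0.985, 0.173, 0.0], [0.173, -0.985, -0.0], [0.0, 0.0, -1.0]] [-0.65466662  0.11519217 -4.86536411] 27.698559988418744 [-6.10264137e-01  1.35356289e-01  1.69067011e+00  1.16121800e-04
  1.31521789e+00  7.86605669e-01]
shift [-7.000e-01 -1.000e-01  1.921e+02]
```

View pics/w5.png

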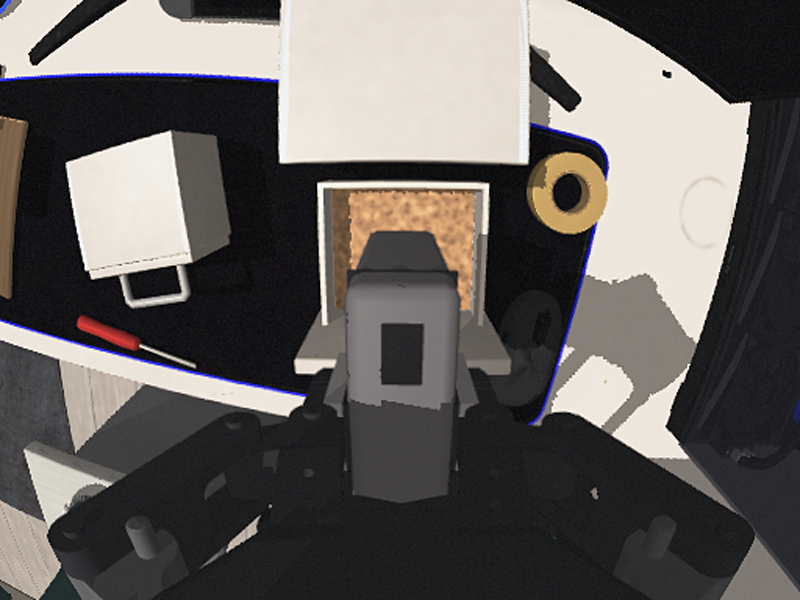

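```bash
python3 - <<'E'
from h import *
q,r,s=pose()
for x in (.045,): 
  for y in (-.014,.014):
    for d in (.049,-.041): print(x,y,d,(np.array(proj("wrist",q+r.apply([x,y,d])))*1.5625).round(1))
w=lambda x,y,z:onz("wrist",x/1.5625,y/1.5625,z)
for x,y in ((325,190),(483,190)): print("backwall inner top",w(x,y,.064),(r.inv().apply(w(x,y,.064)-q)*1000).round(1))
for x,y in ((354,192),(471,192)): print("liner back",(r.inv().apply(w(x,y,.025)-q)*1000).round(1))
E
```

```text
0.045 -0.014 0.049 [367.2 225.3]
0.045 -0.014 -0.041 [339.6 278.6]
0.045 0.014 0.049 [435.3 225.3]
0.045 0.014 -0.041 [465.1 278.6]
backwall inner top [ 0.56085958 -0.26880563  0.064     ] [ 51.6 -56.1 203.1]
backwall inner top [ 0.5813029  -0.38431498  0.064     ] [ 51.7  61.2 203.1]
liner back [ 47.4 -38.3 242.1]
liner back [ 47.7  58.1 242.1]
```

```bash
python3 -m inch '[0,1,20,0,0,0,20, 0,0,40,0,0,0,20, 0,0,40,0,0,0,20, 0,0,35,0,0,0,20, 0,0,25,0,0,0,20, 0,0,15,0,0,0,20, 0,0,10,0,0,0,20, 0,0,3,0,0,0,20]'; python3 -m inch '[0,0,2,0,0,0,20, 0,0,1,0,0,0,20, 0,0,1,0,0,0,20, 0,0,0,0,0,0,20, 0,0,0,0,0,0,20, 0,0,0,0,0,0,20, 0,0,0,0,0,0,20, 0,0,0,0,0,0,20]'
```

```text
time: 14.3
tool_pos: [0.5197, -0.3345, 0.0785]
tcp_rot: [-3.13, -0.272, 0.001]
wrist_force: [0.6, 0.1, -3.9]
width: 0.322
grip_force: 66.4
time: 15.1
tool_pos: [0.5197, -0.3346, 0.0749]
tcp_rot: [3.13, 0.271, 0.0]
wrist_force: [0.6, 0.0, -5.0]
width: 0.321
grip_force: 66.5
```

```bash
python3 -m inch '[0,0,1,0,0,0,20, 0,0,0,0,0,0,20, 0,0,0,0,0,0,20, 0,0,1,0,0,0,20, 0,0,0,0,0,0,20, 0,0,0,0,0,0,20, 0,0,0,0,0,0,20, 0,0,0,0,0,0,20]'; python3 -m inch '[0,0,0.5,0,0,0,20, 0,0,0.5,0,0,0,20, 0,0,0,0,0,0,20, 0,0,0,0,0,0,20, 0,0,0,0,0,0,20, 0,0,0,0,0,0,20, 0,0,0,0,0,0,20, 0,0,0,0,0,0,20]'
```

```text
time: 15.9
tool_pos: [0.5202, -0.3346, 0.0746]
tcp_rot: [3.13, 0.271, 0.001]
wrist_force: [-1.2, 3.0, 7.9]
width: 0.32
grip_force: 68.2
time: 16.7
tool_pos: [0.5206, -0.3346, 0.0745]
tcp_rot: [3.129, 0.271, 0.002]
wrist_force: [-2.4, 4.2, 12.1]
width: 0.318
grip_force: 68.6
```

```bash
python3 -m inch '[0,0,-2,0,0,0,20, 0,0,0,0,0,0,20, 0,0,0,0,0,0,20, 0,0,0,0,0,0,28, 0,0,0,0,0,0,32, 0,0,0,0,0,0,40, 0,0,0,0,0,0,55, 0,0,0,0,0,0,55]' 20; python3 -m inch '[0,0,-5,0,0,0,55, 0,0,-15,0,0,0,55, 0,0,-30,0,0,0,55, 0,0,-40,0,0,0,55, 0,0,-40,0,0,0,55, 0,0,-40,0,0,0,55, 0,0,-10,0,0,0,55, 0,0,0,0,0,0,55]'
python3 - <<'E'
from h import *
a=viewer.read_camera("wrist")[:,:,::-1]; b=viewer.read_camera("side")[:,:,::-1]
cv2.imwrite("pics/w6.png",np.hstack([cv2.resize(a[40:340,100:400],(400,400)),cv2.resize(b[110:210,210:310],(400,400),interpolation=cv2.INTER_CUBIC)]))
q,r,s=pose();print(q,r.as_matrix().round(3).tolist(),s["wrist_force"])
np.save("wp6.npy",viewer.camera_params("wrist")["world_to_cam"])
E
```

```text
time: 17.5
tool_pos: [0.5194, -0.3347, 0.0735]
tcp_rot: [-3.13, -0.271, 0.001]
wrist_force: [0.7, -0.1, -1.2]
width: 0.642
grip_force: 0.0
time: 18.3
tool_pos: [0.5212, -0.3357, 0.2582]
tcp_rot: [3.125, 0.271, 0.009]
wrist_force: [-0.0, -0.3, -0.4]
width: 0.645
grip_force: 0.0
[ 0.51917154 -0.33427235  0.25318528] [[0.985, 0.172, -0.001], [0.172, -0.985, 0.0], [-0.001, -0.001, -1.0]] [-0.60243005 -0.36142989 -0.44199961]
```

View pics/w6.png

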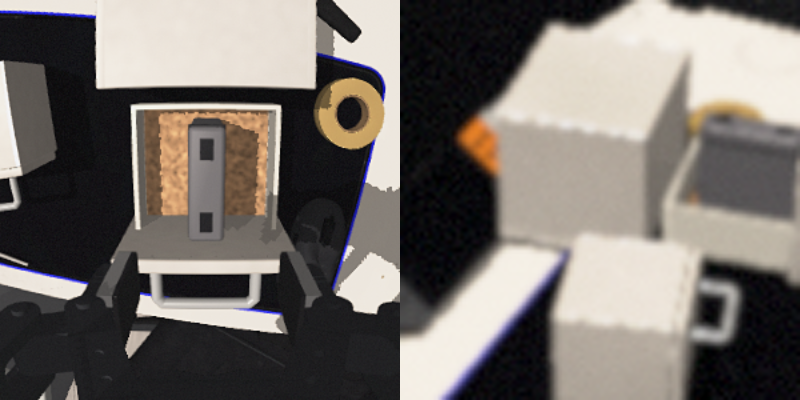

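```bash
python3 - <<'E'
from h import *
q,r,s=pose()
for x,y in ((150,303),(207,306),(258,303)):
    P=onz("wrist",100+x*.75,40+y*.75,.106); print(P.round(4))
P=np.array([.413,-.352,.103]); print(proj("wrist",P))
for H in (P,onz("wrist",100+207*.75,40+304*.75,.106)):
    t=H-.036*r.apply([1,0,0]); t[2]=.085; print((r.inv().apply(t-q)*1000).round(1))
E
```

```text
[ 0.4065 -0.3035  0.106 ]
[ 0.4126 -0.3514  0.106 ]
[ 0.4224 -0.3935  0.106 ]
(np.float64(255.8085720302417), np.float64(267.8994679003771))
[-143.5   -0.7  168.3]
[-141.8   -1.3  168.3]
```

```bash
python3 -m inch '[-22,0,0,0,0,0,0, -40,-1,0,0,0,0,0, -40,0,0,0,0,0,0, -30,0,20,0,0,0,0, -10,0,40,0,0,0,0, 0,0,40,0,0,0,0, 0,0,40,0,0,0,0, 0,0,28,0,0,0,0]'; python3 -m inch '[2,0,0,0,0,0,0, 5,0,0,0,0,0,0, 5,0,0,0,0,0,0, 5,0,0,0,0,0,0, 5,0,0,0,0,0,0, 8,0,0,0,0,0,0, 11,0,0,0,0,0,0, 13,0,0,0,0,0,0]';  python3 -m inch '[14,0,0,0,0,0,0, 14,0,0,0,0,0,0, 14,0,0,0,0,0,0, 13,0,0,0,0,0,0, 11,0,0,0,0,0,0, 8,0,0,0,0,0,0, 5,0,0,0,0,0,0, 3,0,0,0,0,0,0]'
```

```text
time: 19.2
tool_pos: [0.3764, -0.355, 0.0804]
tcp_rot: [-3.124, -0.27, 0.008]
wrist_force: [0.5, -0.2, -0.3]
width: -0.001
grip_force: 0.0
time: 20.0
tool_pos: [0.4337, -0.3489, 0.0863]
tcp_rot: [3.129, 0.271, 0.0]
wrist_force: [-3.1, -1.8, 1.9]
width: -0.002
grip_force: 1.4
time: 20.8
tool_pos: [0.5138, -0.3343, 0.0856]
tcp_rot: [-3.129, -0.272, 0.001]
wrist_force: [-1.8, -1.4, 0.9]
width: -0.002
grip_force: 1.1
```

```bash
python3 -m inch '[2,0,0,0,0,0,0, 1,0,0,0,0,0,0, 1,0,0,0,0,0,0, 0,0,0,0,0,0,0, 0,0,0,0,0,0,0, 0,0,0,0,0,0,0, 0,0,0,0,0,0,0, 0,0,0,0,0,0,0]'; python3 -m inch '[2,0,0,0,0,0,0, 1,0,0,0,0,0,0, 1,0,0,0,0,0,0, 0,0,0,0,0,0,0, 0,0,0,0,0,0,0, 0,0,0,0,0,0,0, 0,0,0,0,0,0,0, 0,0,0,0,0,0,0]'
```

```text
time: 21.6
tool_pos: [0.5172, -0.3338, 0.0856]
tcp_rot: [-3.129, -0.271, 0.001]
wrist_force: [-1.6, -0.0, -1.5]
width: 0.001
grip_force: 1.0
time: 22.4
tool_pos: [0.5217, -0.3334, 0.0861]
tcp_rot: [3.13, 0.271, 0.001]
wrist_force: [-1.5, -0.3, -0.4]
width: -0.001
grip_force: 0.5
```

```bash
python3 -m inch '[2,0,0,0,0,0,0, 2,0,0,0,0,0,0, 0,0,0,0,0,0,0, 0,0,0,0,0,0,0, 0,0,0,0,0,0,0, 0,0,0,0,0,0,0, 0,0,0,0,0,0,0, 0,0,0,0,0,0,0]'; python3 -m inch '[2,0,0,0,0,0,0, 1,0,0,0,0,0,0, 0,0,0,0,0,0,0, 0,0,0,0,0,0,0, 0,0,0,0,0,0,0, 0,0,0,0,0,0,0, 0,0,0,0,0,0,0, 0,0,0,0,0,0,0]'
python3 - <<'E'
from h import *
b=viewer.read_camera("side")[:,:,::-1]; cv2.imwrite("pics/s7.png",cv2.resize(b[100:200,210:343],(798,600),interpolation=cv2.INTER_CUBIC))
E
```

```text
time: 23.2
tool_pos: [0.5228, -0.3331, 0.0859]
tcp_rot: [-3.129, -0.272, 0.008]
wrist_force: [-9.9, -2.1, 5.1]
width: -0.001
grip_force: 5.1
time: 24.0
tool_pos: [0.5229, -0.3331, 0.086]
tcp_rot: [-3.129, -0.273, 0.017]
wrist_force: [-19.3, -2.9, 9.3]
width: -0.007
grip_force: 9.5
```

View pics/s7.png

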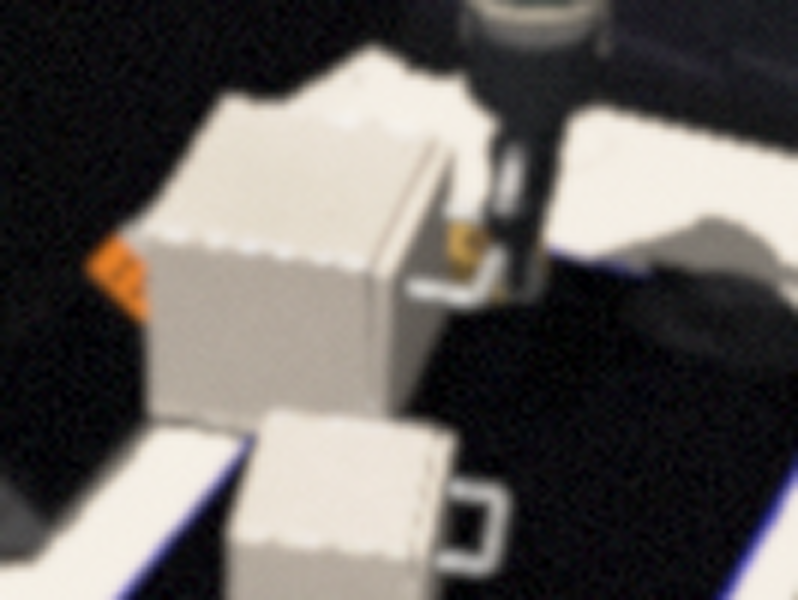

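```bash
python3 -m inch '[-4,0,0,0,0,0,0, -4,0,0,0,0,0,0, -10,0,0,0,0,0,0, -20,0,0,0,0,0,0, -20,0,0,0,0,0,0, 0,0,-20,0,0,0,0, 0,0,-40,0,0,0,0, 0,0,-40,0,0,0,0]'; python3 -m inch '[0,0,-40,0,0,0,0, 0,0,-20,0,0,0,0, 0,0,0,0,0,0,0, 0,0,0,0,0,0,0, 0,0,0,0,0,0,0, 0,0,0,0,0,0,0, 0,0,0,0,0,0,0, 0,0,0,0,0,0,0]'
python3 - <<'E'
from h import *
b=viewer.read_camera("side")[:,:,::-1]; cv2.imwrite("pics/s8.png",cv2.resize(b[100:310,140:420],(800,600),interpolation=cv2.INTER_CUBIC))
a=cv2.imread("pics/side0.png")[205:265,190:235].astype(int); d=np.abs(a-b[205:265,190:235]).max(2); print("far case diff: mean",d.mean(),"frac>40",(d>40).mean())
E
```

```text
time: 24.85
tool_pos: [0.4704, -0.3416, 0.186]
tcp_rot: [-3.129, -0.271, 0.002]
wrist_force: [0.4, -0.9, -0.3]
width: -0.003
grip_force: 0.0
time: 25.65
tool_pos: [0.4709, -0.3418, 0.2448]
tcp_rot: [-3.129, -0.271, 0.002]
wrist_force: [0.8, -0.5, -0.2]
width: 0.001
grip_force: 0.0
far case diff: mean 2.59 frac>40 0.0011111111111111111
```

View pics/s8.png

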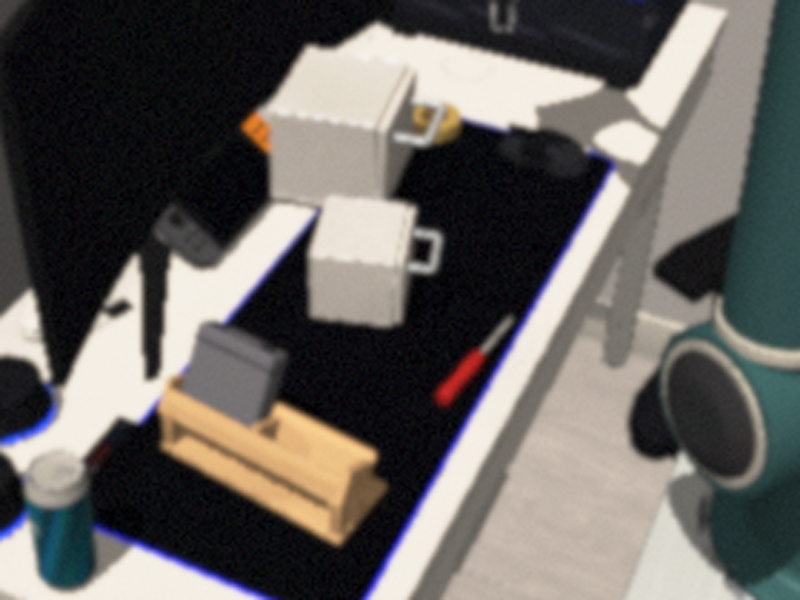

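The drawer is shut, the empty case sits unmoved in the far pocket, the bystanders are undisturbed and the arm is clear.

```bash
python3 -c "
from workcell import job; print(job.finish_job())"
```

```text
the job is handed in; nothing more can be done
None
```

The full case (about 0.49 kg, from the near pocket) was stood upright in the drawer and the drawer pushed shut to its stop; the empty case is still seated in the far pocket and the bystanders look unmoved. The job is handed in; no verdict came back.

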